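Roll the lining paper onto its tape mark

TASK

Ready the roll of drawer-lining paper that lies between the two strips of masking tape for measuring: gently roll it along the worktop, without gripping or lifting it, until it comes to rest on the long strip (not the short one), lying centred over the strip and parallel to it. Leave the tub, the stick bottle and the roll of tape behind it alone.

Things in the scene. Friction and masses are not known exactly. Their poses are not given: they have to be found in the camera images.
- roll_center (a point): centre of the roll of cream drawer-lining paper, a cylinder 200 mm long, 60 mm in diameter, 0.24 kg, lying on the worktop; this point is on its axis, half-way along, 30 mm up. x runs along the axis; y and z turn as it rolls. It starts between two strips of tape, about parallel to both, with a clear way to either. Pushed slowly at its middle it rolls, and rolls on 10 to 20 mm when let go
- long_strip: the long strip of pale masking tape stuck flat on the worktop, 200 mm long (as long as the roll) and 24 mm wide, no thickness to bump over; it lies 0.16 to 0.21 m to the left or to the right of the roll. Origin at its centre on the worktop, x along its length, y across it, z up
- short_strip: a short strip of the same tape, 70 mm long and 24 mm wide, on the other side of the roll: not the mark for it. Origin at its centre, x along its length
- paste_jar: slim tub with green lid, 56 mm diameter, 199 mm tall, standing behind the work (wall units hang 0.55 m over the back of the worktop, beyond x = 0.6 m); to be left alone. Origin at the centre of its underside
- tape_roll: roll of masking tape, 96 mm diameter, 25 mm high, lying flat behind the work; to be left alone. Origin at the centre of its underside
- stain_stick: small capped stick bottle, 29 mm diameter, 99 mm tall, standing behind the work; to be left alone. Origin at the centre of its underside

How it is judged (in metres and radians):
On the way:
1. the roll turns over on the worktop: it is rolled, not dragged or carried (angle between roll_center's own z axis and vertical above 2 rad and height (world z) of roll_center below 0.04 m).
At the end, for the whole second after the job is handed in: the roll lies at rest on the worktop over the long strip: its axis within 15 mm of the strip's centre line, its middle within 30 mm of the strip's middle along it, parallel to it within 10 degrees (y of roll_center in the frame of long_strip between -0.015 and 0.015 m and x of roll_center in the frame of long_strip between -0.03 and 0.03 m and angle between the x axis of roll_center and the x axis of long_strip, either way round below 0.18 rad and height (world z) of roll_center below 0.04 m and linear speed of lining_roll below 0.02 m/s); the robot touches nothing.
It fails at once if the roll is lifted more than 20 mm off the worktop (height (world z) of roll_center above 0.05 m).
It fails at once if the tub, the roll of tape or the stick bottle is moved more than 20 mm (distance of any of paste_jar, tape_roll, stain_stick from where it was at the start of the episode above 0.02 m).
It fails at once if the fingers squeeze or press the roll with more than 20 N (contact force between the fingers and lining_roll above 20 N).
It also fails if it takes over 40 s, if anything falls off the work surface, if the arm or the gripper's body presses on something with over 40 N, if the wrist force passes 120 N, or if a joint passes its speed limit or range.

ROBOT

A 6-joint arm with a two-finger parallel gripper is mounted at the origin on a cart in front of the work surface, level with it; the furniture and walls round the work are solid. World frame = base frame: x ahead of the robot, y to its left, z up, the work surface at z = 0. Lengths are in mm, angles in degrees, forces in N, time in s.
With the tool pointing down it reaches from about 300 to 850 mm from the base axis. Payload 4.2 kg.
Tool frame: the origin (TCP) lies between the finger pads; the fingertips stand 22 mm ahead of it and the grasp point (between the pads) lies 3 mm ahead of it; z points along the fingers, y is the direction in which the jaws open and shut (so a half turn about z gives the same grasp; the last joint's range is limited). The gripper opens to 91 mm and grips with 3 to 60 N. Pads are 32 mm wide; open, the fingers measure 118 mm over their backs; the gripper's body (76 mm by 178 mm) begins 60 mm behind the grasp point.
Start: joints at [61.879, 18.312, 89.639, -0, 72.044, -1.146], TCP at [260.824, 512.457, 235.976] pointing down, gripper open.
Joint ranges: [-177.97, 177.97], [-48.28, 115.42], [12.27, 149.76], [-77.06, 257.06], [2.81, 150.46], [-146.56, 146.56]. Speed limits (degrees/s): [147.25, 147.25, 180, 180, 180, 180].

INTERFACE

Orientations are given as [roll, pitch, yaw] about the fixed x, y, z axes, in that order (R = Rz(yaw) Ry(pitch) Rx(roll)).
In Python, from workcell import * gives the robot as it stands.
- The arm moves only by the shell command python3 -m jog 'ROWS' [OPENING] [FORCE]. ROWS is text: rows parted by semicolons, each of 6 numbers parted by spaces: the shift along the tool's x, y, z in units of 0.5 m (1.0 is 0.5 m), then the turn, a rotation vector about the tool's x, y, z in units of pi/2 rad (1.0 is pi/2 rad). A call has 1 to 20 rows; each row is the pose to reach, as a shift and turn from the pose measured when the call began, along the tool's axes at that moment; what a row does not reach only later rows make up. A row lasts 1/12 s, in which the tool goes at most 41.7 mm and 7.16 degrees, less where a joint would pass 70% of its speed; a pose out of reach is approached as far as the arm can. A call with a number of a shift or a turn outside -1 to 1 is refused whole. A call with a gripper value outside its range is refused whole. OPENING is the opening, from -1 (shut) to 1 (fully open), set as the call begins (- or left out, the last holds). The fingers move at their own pace and stop on an object; FORCE is the grip in N (left out, the last holds). Time passes only in rows, so rows that repeat a pose let the fingers close. It gives the time, the measured TCP pose, the force and the opening at its end, in the units of the state.
- state(): the state, without advancing time (a new reading comes with each control period).
- grab_frame(name): name is "scene" or "top" or "wrist"; returns the picture (420x560x3 uint8, red, green, blue); there is no depth.
- calibration(name): a dict with "mtx" (3x3 intrinsics, pixels), "rvec" (rotation vector, rad) and "tvec" (3), from world to camera coordinates, as OpenCV has them. Camera axes: x right, y down, z forward; pixel columns grow to the right and rows downward; lengths in mm; the calibration is good to about 2 mm. The wrist camera is an equidistant fisheye: a pixel r from the principal point sees the ray r / f radians off the axis. A picture is of the moment at which its call begins: read the wrist's pose just before it. calibration takes no time and is no camera call; for the wrist camera it gives the pose at the moment of the call.
- job_done(): hands the job in, once; it reports no verdict.
Trained networks look in the newest picture that a camera, given by its name, has taken for a name from the list of things; names that differ only in an ending like _2 or _b are one class to them, and where a whole thing is asked for, a point or a joint stands for the part that bears it (a point fixed in the world has none). Each returns a list of dicts, best first, with "confidence" (0 to 1); they miss things now and then, are a little off and sometimes report something else, mostly with a low value. They report only what shows in the picture. A call takes as long as a camera call.
- spot_in(query, camera): "rect" ([left, top, right, bottom] in pixels, round what is visible of it).
- tip_of(query, camera): "location" ([column, row] in pixels: a listed point, or the origin of a listed thing).
The state is a dict: "time_s": time; "qpos": joint angles; "qvel": joint speeds; "effort": joint torques, N m; "ee_pos": TCP position; "ee_rot": TCP orientation; "force": force on the tool from outside, world axes, zero at the start; "torque": the same for the moment, N m; "gripper_width": finger opening in mm.
Only numpy, scipy, OpenCV 4.12 (cv2) and the standard library are available. Lean on these libraries where they do the work, as an engineer would, in place of code of your own. Each camera call takes 0.05 s, during which the arm holds its last target. There are 200 camera calls.

## Working session

There is one attempt and no reset: what is moved stays moved. The work goes in short steps, Python scripts to look and compute and a shell command to move; the robot and the scene stay as the last step left them, time stands still between calls to the robot, and variables do not carry over. Pictures are saved under pics/ and viewed, about 8 in all and at most 12, crops included, and the job is handed in when it is done.

```bash
mkdir -p pics; cat > h.py <<'E'
from workcell import *
import numpy as np, cv2
def ray(cam,uv,z):
    c=calibration(cam);K=np.array(c["mtx"],float);R,_=cv2.Rodrigues(np.array(c["rvec"],float));t=np.array(c["tvec"],float).ravel()
    d=R.T@np.linalg.inv(K)@np.array([uv[0],uv[1],1.]);o=-R.T@t
    return (o+d*(z-o[2])/d[2])[:2].round(1)
def pix(cam,p):
    c=calibration(cam);return cv2.projectPoints(np.array(p,float).reshape(-1,3),np.array(c["rvec"],float),np.array(c["tvec"],float),np.array(c["mtx"],float),None)[0].reshape(-1,2)
def snap(cam,name):
    im=grab_frame(cam);cv2.imwrite(f"pics/{name}.png",im[:,:,::-1]);return im
E
python3 - <<'E'
from h import *
print(state()["ee_pos"],state()["ee_rot"],state()["time_s"])
a=snap("top","t0");b=snap("scene","s0")
cv2.imwrite("pics/t0.png",a[:,:,::-1])
for n,z in [("roll_center",30),("long_strip",0),("short_strip",0),("paste_jar",0),("tape_roll",0),("stain_stick",0)]:
    for cam in("top","scene"):
        for r in tip_of(n,cam)[:2]: print(n,cam,r,ray(cam,r["location"],z))
E
```

```text
[260.60430588 512.01902907 235.12849619] [-1.79899026e+02 -2.87584111e-04  1.53027780e+02] 0.0
roll_center top {'location': [236.4, 260.6], 'confidence': 0.94} [514.4  64.9]
roll_center top {'location': [294.6, 167.9], 'confidence': 0.31} [714.9 -51.4]
roll_center scene {'location': [215.5, 226.7], 'confidence': 0.83} [514.1  66.4]
roll_center scene {'location': [154.3, 208.0], 'confidence': 0.4} [492.7 227.5]
long_strip top {'location': [316.1, 269.7], 'confidence': 0.55} [ 502.  -104.8]
long_strip scene {'location': [282.2, 270.2], 'confidence': 0.74} [ 504.7 -111.5]
long_strip scene {'location': [156.2, 208.2], 'confidence': 0.68} [525.7 259.9]
short_strip top {'location': [136.6, 249.8], 'confidence': 0.67} [532.4 274.3]
short_strip scene {'location': [154.2, 207.0], 'confidence': 0.59} [526.8 267.6]
short_strip scene {'location': [217.0, 229.1], 'confidence': 0.37} [540.9  86.6]
paste_jar top {'location': [244.1, 150.7], 'confidence': 0.91} [756.1  57.1]
paste_jar scene {'location': [278.0, 191.2], 'confidence': 0.86} [755.2  65.9]
paste_jar scene {'location': [241.0, 179.2], 'confidence': 0.2} [750.9 179.2]
tape_roll top {'location': [188.9, 144.7], 'confidence': 0.79} [764.3 177.5]
tape_roll scene {'location': [240.0, 179.8], 'confidence': 0.75} [746.9 179.5]
stain_stick top {'location': [296.3, 166.5], 'confidence': 0.59} [725.5 -58.2]
stain_stick scene {'location': [308.9, 208.3], 'confidence': 0.57} [731.2 -38.7]
```

View pics/t0.png

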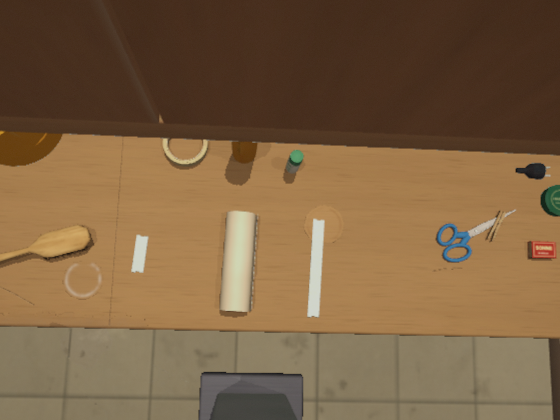

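View pics/s0.png

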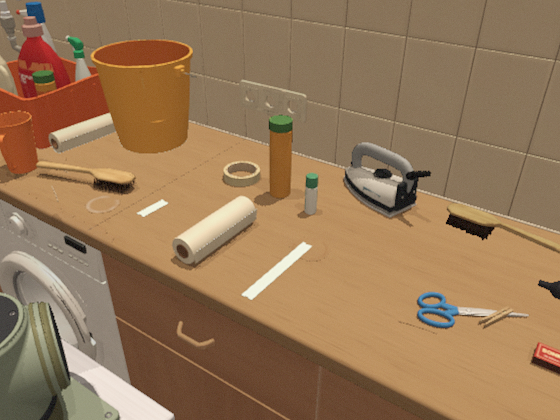

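The top view shows the long strip on the right, with ends at about (318,220) and (313,316). The roll is at about (238,261) and the short strip at (140,254). I'll fit these precisely next.

```bash
cat >> h.py <<'E'
def fit(im,box,z,cam="top"):
    l,t,r,b=box;g=im[t:b,l:r].astype(int)
    wh=(g[...,2]>115)&(g[...,0]>140)
    n,lab,st,_=cv2.connectedComponentsWithStats(wh.astype(np.uint8));k=1+np.argmax(st[1:,4])
    v,u=np.nonzero(lab==k)
    w=np.array([ray(cam,(a+l,c+t),z) for a,c in zip(u,v)],np.float32)
    (c,s,_)=cv2.minAreaRect(w);p=cv2.boxPoints((c,s,_))
    e=max([p[1]-p[0],p[2]-p[1]],key=np.linalg.norm);e=e*np.sign(e[0])
    return np.round(c,1),np.round(w.mean(0),1),np.round(s,1),round(float(np.degrees(np.arctan2(e[1],e[0]))),2)
E
python3 - <<'E'
from h import *
a=cv2.imread("pics/t0.png")[:,:,::-1];b=cv2.imread("pics/s0.png")[:,:,::-1]
print("strip top",fit(a,(300,205,335,328),0)); print("strip scene",fit(b,(240,238,325,305),0,"scene"))
print("roll top z30",fit(a,(210,200,270,322),30))
c=calibration("top");R=cv2.Rodrigues(np.array(c["rvec"],float))[0];print("cam pos",-R.T@np.array(c["tvec"],float).ravel())
# silhouettes of model roll for check
for cam in("top","scene"): print(cam,spot_in("roll_center",cam)[:1],spot_in("long_strip",cam)[:1])
E
```

```text
strip top (array([ 508.5, -104. ]), array([ 506.9, -103.7], dtype=float32), array([ 26.5, 208.4]), -2.64)
strip scene (array([ 505.9, -102.2]), array([ 498.3, -102.3], dtype=float32), array([ 28.2, 210.9]), -2.62)Traceback (most recent call last):
  File "<stdin>", line 4, in <module>
  File "h.py", line 16, in fit
    w=np.array([ray(cam,(a+l,c+t),z) for a,c in zip(u,v)],np.float32)
                ~~~^^^^^^^^^^^^^^^^^
  File "h.py", line 4, in ray
    c=calibration(cam);K=np.array(c["mtx"],float);R,_=cv2.Rodrigues(np.array(c["rvec"],float));t=np.array(c["tvec"],float).ravel()
ValueError: time passes only in moves, steps and waits
```

```bash
python3 - <<'E'
s=open("h.py").read()
s=s.replace("def ray(","_C={}\n_cal=calibration\ndef calibration(n):\n    if n=='wrist': return _cal(n)\n    if n not in _C: _C[n]=_cal(n)\n    return _C[n]\ndef ray(",1)
s=s.replace("wh=(g[...,2]>115)&(g[...,0]>140)","wh=(g[...,2]>thr)&(g[...,0]>130)").replace('cam="top"):','cam="top",thr=115):')
open("h.py","w").write(s)
E
python3 - <<'E'
from h import *
a=cv2.imread("pics/t0.png")[:,:,::-1]
for th in (80,95,110,125): print("roll top z30",fit(a,(215,200,262,322),30,thr=th))
print(a[261,218:262].tolist())
c=calibration("top");R=cv2.Rodrigues(np.array(c["rvec"],float))[0];print("cam pos",-R.T@np.array(c["tvec"],float).ravel())
E
```

```text
roll top z30 (array([517. ,  60.8]), array([515.5,  61.4], dtype=float32), array([248. ,  96.1]), 2.49)
roll top z30 (array([516.4,  63. ]), array([514.5,  62.9], dtype=float32), array([ 59.3, 207.1]), -2.33)
roll top z30 (array([516.2,  62.8]), array([514.4,  62.7], dtype=float32), array([ 57. , 206.4]), -2.27)
roll top z30 (array([515.8,  62.5]), array([514.6,  62.5], dtype=float32), array([ 53.1, 204.8]), -2.37)
[[164, 124, 77], [164, 124, 77], [164, 124, 77], [165, 125, 78], [146, 114, 75], [145, 125, 96], [165, 148, 118], [179, 160, 129], [190, 170, 138], [197, 178, 146], [203, 184, 151], [207, 188, 155], [208, 193, 160], [208, 198, 164], [208, 201, 167], [208, 205, 170], [208, 207, 173], [209, 211, 176], [209, 213, 179], [208, 213, 180], [209, 212, 180], [208, 212, 179], [208, 212, 177], [209, 210, 175], [208, 206, 173], [207, 203, 169], [208, 200, 167], [208, 197, 164], [208, 193, 160], [206, 188, 155], [201, 182, 149], [192, 173, 141], [181, 162, 131], [165, 147, 118], [129, 114, 89], [115, 101, 80], [142, 120, 92], [152, 118, 81], [152, 114, 72], [164, 124, 78], [170, 129, 81], [170, 130, 81], [171, 130, 82], [171, 131, 82]]
cam pos [ 449.91460694   60.82560878 1118.21395969]
```

```bash
cat >> h.py <<'E'
from scipy.spatial.transform import Rotation as Ro
def rows(pos,yaw=87.6):
    s=state();R0=Ro.from_euler("xyz",s["ee_rot"],degrees=True)
    sh=R0.inv().apply(np.array(pos,float)-s["ee_pos"])/500
    tv=(R0.inv()*Ro.from_euler("xyz",[180,0,yaw],degrees=True)).as_rotvec()/(np.pi/2)
    return np.r_[sh,tv].round(4)
E
python3 -c "
from h import *
print(rows([518,147,200]))"
```

```text
[-0.7899 -0.4181  0.0719  0.     -0.      0.727 ]
```

```bash
M="" ; python3 -m jog '-0.79 -0.418 0.072 0 0 0.727;-0.79 -0.418 0.072 0 0 0.727;-0.79 -0.418 0.072 0 0 0.727;-0.79 -0.418 0.072 0 0 0.727;-0.79 -0.418 0.072 0 0 0.727;-0.79 -0.418 0.072 0 0 0.727;-0.79 -0.418 0.072 0 0 0.727;-0.79 -0.418 0.072 0 0 0.727;-0.79 -0.418 0.072 0 0 0.727;-0.79 -0.418 0.072 0 0 0.727;-0.79 -0.418 0.072 0 0 0.727;-0.79 -0.418 0.072 0 0 0.727;-0.79 -0.418 0.072 0 0 0.727;-0.79 -0.418 0.072 0 0 0.727;-0.79 -0.418 0.072 0 0 0.727;-0.79 -0.418 0.072 0 0 0.727' 1
python3 -c "
from h import *
print(rows([518,147,34]))"
```

```text
time_s: 2.03
ee_pos: [517.4, 148.2, 200.2]
ee_rot: [180.0, -0.0, 87.7]
force: [0.7, 0.7, -0.2]
gripper_width: 91.1
[-2.400e-03  1.200e-03  3.324e-01  1.000e-04 -3.000e-04  1.100e-03]
```

```bash
python3 -m jog '0 0 0.08 0 0 0;0 0 0.16 0 0 0;0 0 0.24 0 0 0;0 0 0.3 0 0 0;0 0 0.332 0 0 0;0 0 0.332 0 0 0;0 0 0.332 0 0 0;0 0 0.332 0 0 0'
python3 - <<'E'
from h import *
a=snap("top","t1");b=snap("scene","s1")
cv2.imwrite("pics/c1.png",cv2.resize(b[150:320,100:340],None,fx=3,fy=3)[:,:,::-1])
E
```

```text
time_s: 2.7
ee_pos: [518.4, 149.2, 35.6]
ee_rot: [179.8, -0.1, 87.8]
force: [-0.8, 0.3, 0.3]
gripper_width: 91.1
```

View pics/c1.png

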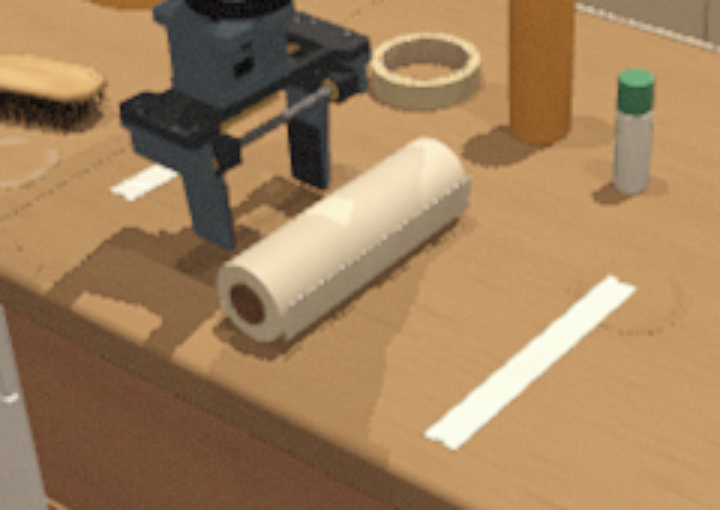

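```bash
python3 -m jog '-0.02 0 0 0 0 0;-0.04 0 0 0 0 0;-0.06 0 0 0 0 0;-0.066 0 0 0 0 0;-0.072 0 0 0 0 0;-0.078 0 0 0 0 0;-0.084 0 0 0 0 0;-0.09 0 0 0 0 0;-0.096 0 0 0 0 0;-0.102 0 0 0 0 0;-0.108 0 0 0 0 0;-0.114 0 0 0 0 0;-0.12 0 0 0 0 0;-0.126 0 0 0 0 0;-0.132 0 0 0 0 0;-0.138 0 0 0 0 0;-0.144 0 0 0 0 0;-0.15 0 0 0 0 0;-0.156 0 0 0 0 0;-0.162 0 0 0 0 0'
python3 - <<'E'
from h import *
a=snap("top","t2");b=snap("scene","s2")
for cam in("top","scene"): print([(r["location"],ray(cam,r["location"],30)) for r in tip_of("roll_center",cam)[:1]])
cv2.imwrite("pics/c2.png",np.vstack([cv2.resize(b[150:320,100:340],(480,340)),cv2.resize(a[180:340,120:360],(390,260))[:, :].copy() if 0 else cv2.resize(a[190:320,140:380],(480,260))])[:,:,::-1])
E
```

```text
time_s: 4.47
ee_pos: [515.4, 67.7, 35.9]
ee_rot: [179.8, -0.1, 87.7]
force: [0.1, -0.4, 0.1]
gripper_width: 90.9
[]
[([231.0, 234.2], array([511.4,  22.1]))]
```

View pics/c2.png

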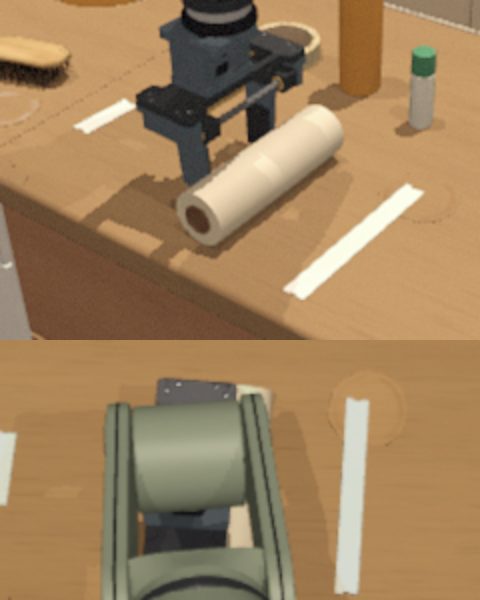

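```bash
python3 -m jog '-0.006 0 0 0 0 0;-0.012 0 0 0 0 0;-0.018 0 0 0 0 0;-0.024 0 0 0 0 0;-0.03 0 0 0 0 0;-0.036 0 0 0 0 0;-0.042 0 0 0 0 0;-0.048 0 0 0 0 0;-0.054 0 0 0 0 0;-0.06 0 0 0 0 0;-0.066 0 0 0 0 0;-0.072 0 0 0 0 0;-0.078 0 0 0 0 0;-0.084 0 0 0 0 0;-0.09 0 0 0 0 0;-0.096 0 0 0 0 0;-0.102 0 0 0 0 0;-0.108 0 0 0 0 0;-0.114 0 0 0 0 0;-0.12 0 0 0 0 0'
python3 -m jog '0 0 0 0 0 0;0 0 0 0 0 0;0 0 0 0 0 0;0 0 0 0 0 0;0 0 0 0 0 0;0 0 0 0 0 0;0 0 0 0 0 0;0 0 0 0 0 0'
python3 - <<'E'
from h import *
a=snap("top","t3");b=snap("scene","s3")
for cam in("top","scene"): print([(r["location"],ray(cam,r["location"],30)) for r in tip_of("roll_center",cam)[:1]])
cv2.imwrite("pics/c3.png",np.vstack([cv2.resize(b[170:310,140:340],(600,420)),cv2.resize(a[190:320,180:400],(600,354))])[:,:,::-1][:600] if 0 else np.vstack([cv2.resize(b[170:310,140:340],(440,308)),cv2.resize(a[190:320,180:400],(440,260))])[:,:,::-1])
E
```

```text
time_s: 6.33
ee_pos: [513.1, 7.6, 35.8]
ee_rot: [179.8, -0.1, 87.7]
force: [-0.2, -0.0, 0.6]
gripper_width: 91.0
time_s: 7.0
ee_pos: [513.1, 7.7, 35.8]
ee_rot: [179.8, -0.1, 87.7]
force: [-0.0, -0.2, 0.2]
gripper_width: 91.6
[]
[([255.3, 243.9], array([512.9, -39.8]))]
```

View pics/c3.png

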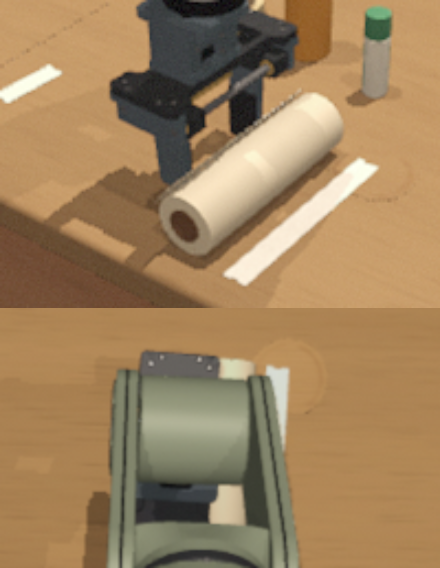

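```bash
python3 -m jog '0.05 0 0 0 0 0;0.1 0 0 0 0 0;0.2 0 0 0 0 0;0.28 0 0 0 0 0;0.36 0 0 0 0 0;0.4 0 0 0 0 0;0.4 0 0 0 0 0;0.4 0 0 0 0 0;0.4 0 0 0 0 0'
python3 - <<'E'
from h import *
a=snap("top","t4");b=snap("scene","s4")
for cam in("top","scene"): print([(r["location"],ray(cam,r["location"],30)) for r in tip_of("roll_center",cam)[:1]], spot_in("roll_center",cam)[:1])
cv2.imwrite("pics/c4.png",np.vstack([cv2.resize(b[170:310,140:340],(440,308)),cv2.resize(a[190:320,180:400],(440,260))])[:,:,::-1])
E
```

```text
time_s: 7.95
ee_pos: [520.5, 206.9, 35.9]
ee_rot: [179.8, -0.0, 87.7]
force: [-0.9, -0.6, -0.1]
gripper_width: 91.2
[([291.4, 264.7], array([509.4, -48.8]))] [{'rect': [271.8, 216.6, 307.6, 316.4], 'confidence': 0.91}]
[([254.4, 244.2], array([511. , -38.9]))] [{'rect': [212.7, 211.7, 295.0, 284.9], 'confidence': 0.76}]
```

View pics/c4.png

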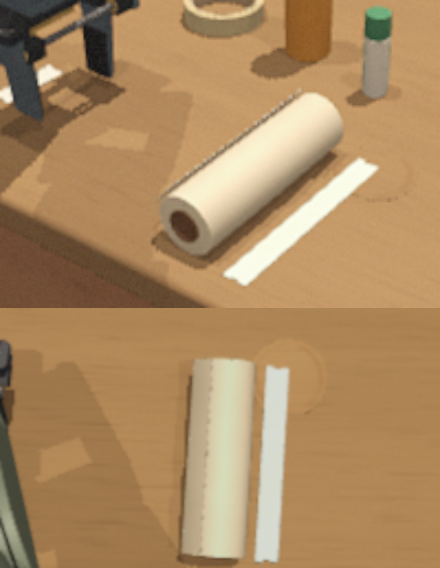

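```bash
python3 - <<'E'
from h import *
a=cv2.imread("pics/t4.png")[:,:,::-1]
for th in (95,110): print(fit(a,(262,205,307,322),30,thr=th))
print(rows([513,5,36]))
E
```

```text
(array([512.2, -44.3]), array([510.1, -44.2], dtype=float32), array([ 66.7, 207. ]), -2.12)
(array([511.8, -43.8]), array([510. , -44.1], dtype=float32), array([ 65. , 205.9]), -2.06)
[-4.033e-01  5.000e-04 -3.000e-04  2.300e-03 -9.000e-04  4.000e-04]
```

```bash
python3 -m jog '-0.06 0 0 0 0 0;-0.13 0 0 0 0 0;-0.2 0 0 0 0 0;-0.27 0 0 0 0 0;-0.33 0 0 0 0 0;-0.36 0 0 0 0 0;-0.375 0 0 0 0 0;-0.375 0 0 0 0 0;-0.375 0 0 0 0 0'
```

```text
time_s: 9.0
ee_pos: [513.5, 19.2, 36.0]
ee_rot: [179.8, -0.1, 87.6]
force: [-0.1, -0.2, 0.5]
gripper_width: 91.0
```

```bash
python3 -m jog '-0.012 0 0 0 0 0;-0.024 0 0 0 0 0;-0.03 0 0 0 0 0;-0.036 0 0 0 0 0;-0.042 0 0 0 0 0;-0.048 0 0 0 0 0;-0.054 0 0 0 0 0;-0.06 0 0 0 0 0;-0.066 0 0 0 0 0;-0.072 0 0 0 0 0;-0.078 0 0 0 0 0;-0.084 0 0 0 0 0;-0.09 0 0 0 0 0;-0.096 0 0 0 0 0;-0.102 0 0 0 0 0;-0.108 0 0 0 0 0;-0.114 0 0 0 0 0;-0.12 0 0 0 0 0;-0.126 0 0 0 0 0;-0.132 0 0 0 0 0'
python3 -m jog '0 0 0 0 0 0;0.02 0 0 0 0 0;0.05 0 0 0 0 0;0.1 0 0 0 0 0;0.18 0 0 0 0 0;0.26 0 0 0 0 0;0.34 0 0 0 0 0;0.4 0 0 0 0 0;0.4 0 0 0 0 0;0.4 0 0 0 0 0;0.4 0 0 0 0 0'
python3 - <<'E'
from h import *
a=snap("top","t5");b=snap("scene","s5")
for cam in("top","scene"): print([(r["location"],ray(cam,r["location"],30)) for r in tip_of("roll_center",cam)[:1]], spot_in("roll_center",cam)[:1])
for th in (95,110): print(fit(a,(290,200,350,325),30,thr=th))
cv2.imwrite("pics/c5.png",np.vstack([cv2.resize(b[170:310,160:360],(440,308)),cv2.resize(a[190:320,200:420],(440,260))])[:,:,::-1])
E
```

```text
time_s: 10.67
ee_pos: [510.7, -47.0, 35.9]
ee_rot: [179.8, -0.1, 87.6]
force: [-0.5, -0.3, -0.9]
gripper_width: 91.5
time_s: 11.58
ee_pos: [518.5, 153.0, 36.0]
ee_rot: [179.8, -0.1, 87.6]
force: [-0.9, 0.2, 0.5]
gripper_width: 91.2
[([317.2, 267.8], array([ 504.6, -102.6]))] [{'rect': [299.9, 217.9, 337.5, 318.0], 'confidence': 0.83}]
[([277.1, 257.4], array([ 501.4, -101.1]))] [{'rect': [234.3, 221.7, 319.1, 298.6], 'confidence': 0.73}]
(array([ 509.7, -105.9]), array([ 507.8, -105.8], dtype=float32), array([ 66.5, 207.4]), -2.31)
(array([ 509.4, -106.2]), array([ 507.5, -106.3], dtype=float32), array([ 64.5, 206.5]), -2.41)
```

View pics/c5.png

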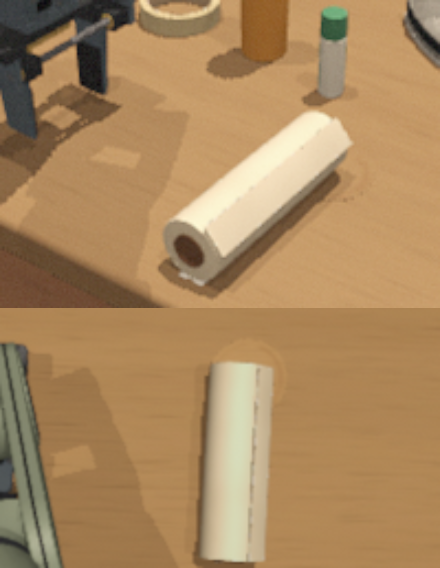

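The roll covers the strip: the strip's near end shows directly under the core, and the arm is well clear. Before handing in, I'll check that the roll isn't moving.

```bash
python3 -m jog '0 0 0 0 0 0;0 0 0 0 0 0;0 0 0 0 0 0;0 0 0 0 0 0;0 0 0 0 0 0;0 0 0 0 0 0;0 0 0 0 0 0;0 0 0 0 0 0;0 0 0 0 0 0;0 0 0 0 0 0' | head -2
python3 - <<'E'
from h import *
a=snap("top","t6")
for th in (95,110): print(fit(a,(290,200,350,325),30,thr=th))
print(job_done())
E
```

```text
time_s: 12.72
ee_pos: [519.2, 151.9, 36.3]
(array([ 509.7, -105.8]), array([ 507.9, -105.8], dtype=float32), array([ 66.5, 207.4]), -2.36)
(array([ 509.4, -106.2]), array([ 507.5, -106.3], dtype=float32), array([ 64.6, 206.5]), -2.41)
the job is handed in; nothing more can be done
None
```

I rolled the paper onto the long strip on the right in three slow pushes, using the open fingers against its side without gripping or lifting it. I then backed the arm about 200 mm clear and handed the job in at about 12.8 s.

**Final position:** in the last picture the roll's centre was at about (508, −106) mm, turned −2.4°. I measured the strip's centre at about (507, −103) mm, turned −2.6°. That puts the roll about 3 mm off the centre line, about 1–2 mm off along the strip and parallel within 0.5°.

**At rest:** the position was the same in two pictures about a second apart.

**Turning over:** the seam moved round the roll between pictures, and it travelled about 168 mm, nearly a full turn. I judged this from the pictures and did not measure the angle itself.

**Disagreements:** the network estimates put the roll up to 5 mm from my own measurement in y, at −101 to −103 mm, and 3–7 mm in x. All of these are still within the limits.

**Other objects:** the arm stayed well away from the tub, the stick bottle and the roll of tape. I saw no change in them in the pictures, but I did not measure their positions again. The force readings I took, at the end of each move, were all about 1 N or less.

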